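# Make up the drive kit in the caddy

## Task

Make up the drive kit in the aluminium caddy: stand the split shaft clamp upright in the blue cup, lay the toothed black ring flat in the yellow cup, stand the brass bush on its flange in the green cup, and lay the black lever arm, boss upward as it is, straight across the two uprights of the rest so that it bridges the gap and overhangs about equally at both ends. Leave the look-alikes, the one-piece bored block and the smooth black ring, where they are.

Things in the scene. Friction and masses are not known exactly. Their poses are not given: they have to be found in the camera images.
- caddy: low aluminium tray that cannot move, 250 mm along its x, 210 mm along its y, floor 5 mm thick, rim 10 mm high, a small bar handle on each of the two long sides (reaching 122 mm from the centre along y, 10 mm high). Four stations at x = +/-60.5, y = +/-50 mm carry three coloured cups and a rest, in changing order. Origin at the centre of its underside, on the bench.
- blue_cup: open square plastic cup, blue, 90 x 90 mm outside, 84 x 84 mm inside, walls 3 mm thick and 11 mm high, inner floor 3 mm above its underside. Fixed in the caddy at one of its four stations (which one changes), sides parallel to the caddy's. Origin at the centre of its underside, z up.
- yellow_cup: open square plastic cup, yellow, 90 x 90 mm outside, 84 x 84 mm inside, walls 3 mm thick and 11 mm high, inner floor 3 mm above its underside. Fixed in the caddy at one of its four stations (which one changes), sides parallel to the caddy's. Origin at the centre of its underside, z up.
- green_cup: open square plastic cup, green, 90 x 90 mm outside, 84 x 84 mm inside, walls 3 mm thick and 11 mm high, inner floor 3 mm above its underside. Fixed in the caddy at one of its four stations (which one changes), sides parallel to the caddy's. Origin at the centre of its underside, z up.
- rest: steel rest fixed in the caddy at one of the four stations: two upright plates, each 60 mm wide along its y, standing at x = +/-42 mm, topped with black rubber strips 12 mm thick along x; the tops are level, 40 mm above the origin, with an open gap of 72 mm between them. Origin at the centre of its underside, x runs from one upright to the other.
- clamp_center (a point): split shaft clamp: light grey aluminium block, 46 mm along its x, 56 mm along its y, 55 mm high with the heads of four black screws on its top and a horizontal slit all round; stands upright on the bench, grasp it across x or y. The point is its centre, 27.5 mm above its underside; z up.
- toothed_ring_center (a point): black drive ring with teeth all round its edge and a grey hub with a hole, 66 mm diameter, 26 mm high, lying flat on the bench. The point is its centre, 13 mm above its underside; z is its axis.
- bush_center (a point): brass flange bush standing on its flange: flange 38 mm diameter and 8 mm high, tube above it 28 mm diameter, 34 mm high in all. The point is on its axis, 17 mm above its underside; z is the axis.
- lever_arm_center (a point): black cast lever arm lying flat, a bar 122 mm long along its y, up to 26 mm wide along its x, 13 mm thick, with a small boss standing up to 23 mm at its y = -47 mm end. The point is midway along the bar, 6.5 mm above its underside; z up.
- plain_block_center (a point): look-alike that stays: one-piece bored grey steel block without a slit, one small black screw on top, 43 x 50 x 51 mm. The point is its centre, 25.5 mm above its underside.
- plain_ring_center (a point): look-alike that stays: black ring with a smooth edge and no teeth, 63 mm diameter, 22 mm high. The point is its centre, 11 mm above its underside.
Mind the look-alikes: they are no part of the job. What is meant by the part that bears lever_arm_center is not purple or red, and is the larger of those in its own colour.

How it is judged:
By the outcome, as a careful person would: the job done as asked, in the order asked, and still so for the second after the job is handed in, with the robot touching nothing.
It also fails if it takes over 128 s, if anything falls off the work surface, if the arm or the gripper's body presses on something with over 40 N, if the wrist force passes 120 N, or if a joint passes its speed limit or range.

## Robot

A 6-joint arm with a two-finger parallel gripper is mounted at the origin on a cart in front of the work surface, level with it; the furniture and walls round the work are solid. World frame = base frame: x ahead of the robot, y to its left, z up, the work surface at z = 0. Lengths are in m, angles in rad, forces in N, time in s.
With the tool pointing down it reaches from about 0.225 to 0.875 m from the base axis. Payload 3.4 kg.
Tool frame: the origin (TCP) lies at the very end of the fingers, on their centre line; the grasp point (between the pads) lies 19 mm behind it (grasp_offset is the distance from the TCP to the grasp point, in m); y points along the fingers, z is the direction in which the jaws open and shut, and the axes are right-handed (so a half turn about y gives the same grasp; the last joint's range is limited). The gripper opens to 85 mm and grips with 20 to 120 N. Pads are 22 mm wide; open, the fingers measure 114 mm over their backs; the gripper's body (76 mm by 85 mm) begins 54 mm behind the grasp point. The pads swing forward as they close: fully open they stand 13 mm farther back than shut.
Start: joints at [-1.36, 0.276, 1.505, -0, 1.361, -0.121], TCP at [0.187, -0.544, 0.231] pointing down, gripper open.
Joint ranges: [-2.89, 2.89], [-0.75, 2.08], [0.22, 2.7], [-1.18, 4.32], [0.11, 2.71], [-2.7, 2.7]. Speed limits (rad/s): [2.57, 2.57, 3.14, 3.14, 3.14, 3.14].

## Interface

Orientations are given as a unit quaternion [w, x, y, z].
In Python, from rig import get_state, get_image, sign_off, grasp_offset gives the robot as it stands.
- The arm moves only by the shell command python3 -m jog 'ROWS' [FORCE]. ROWS is JSON, one flat list of numbers, 7 for each row, row after row: the closure in counts, from 0 (fully open) to 255 (shut), then the shift along the tool's x, y, z in cm, then the turn, a rotation vector about the tool's x, y, z in units of 8 degrees (1.0 is 8 degrees). In form: [jaw, tx, ty, tz, rx, ry, rz, jaw, tx, ty, tz, rx, ry, rz, ...]. A call has 1 to 12 rows; each row is the pose to reach, as a shift and turn from the pose commanded when the call began, along the tool's axes at that moment; what a row does not reach only later rows make up. A row lasts 1/8 s, in which the tool goes at most 62.5 mm and 10.7 degrees, less where a joint would pass 70% of its speed; a pose out of reach is approached as far as the arm can. A call with a gripper value outside its range is refused whole. The fingers move at their own pace and stop on an object; FORCE is the grip in N (left out, the last holds). Time passes only in rows, so rows that repeat a pose let the fingers close. It gives the time, the measured TCP pose, the force and the opening at its end, in the units of the state.
- get_state(): the state, without advancing time (a new reading comes with each control period).
- get_image(name): name is "side" or "top"; returns a dict with "color" (480x640x3 uint8, blue, green, red), "mtx" (3x3 intrinsics, pixels), "R" (3x3) and "t" (3): a world point X has camera coordinates R X + t. Camera axes: x right, y down, z forward; pixel columns grow to the right and rows downward; lengths in m; the calibration is good to about 2 mm. A picture is of the moment at which its call begins. There is no depth.
- sign_off(): hands the job in, once; it reports no verdict.
The state is a dict: "clock": time; "qpos": joint angles; "qd": joint speeds; "effort": joint torques, N m; "position": TCP position; "ee_rot": TCP orientation; "contact_force": force on the tool from outside, world axes, zero at the start; "moment": the same for the moment, N m; "width": finger opening in m.
Only numpy, scipy, OpenCV 4.12 (cv2) and the standard library are available. Lean on these libraries where they do the work, as an engineer would, in place of code of your own. Each camera call takes 0.05 s, during which the arm holds its last target.

## Working session

There is one attempt and no reset: what is moved stays moved. The work goes in short steps, Python scripts to look and compute and a shell command to move; the robot and the scene stay as the last step left them, time stands still between calls to the robot, and variables do not carry over. Pictures are saved under pics/ and viewed, and the job is handed in when it is done.

```bash
ls; mkdir -p pics; python3 - <<'E'
from rig import *
import cv2
s=get_state();print(s, grasp_offset)
for n in("side","top"):
    im=get_image(n);cv2.imwrite(f"pics/{n}0.png",im["color"]);print(n,im["mtx"].tolist(),im["R"].tolist(),im["t"].tolist())
E
```

```text
pics
{'clock': 0.0, 'qpos': array([-1.35998108e+00,  2.76582588e-01,  1.50617282e+00, -2.19092635e-05,
        1.36069582e+00, -1.21007477e-01]), 'qd': array([-1.90350517e-03, -6.53471442e-04, -1.15789870e-03,  1.94139376e-04,
       -6.25841740e-04,  9.10876050e-05]), 'effort': array([-3.06278998e-03, -4.16778517e+01, -2.45804572e+01, -1.78195087e-04,
        1.12029217e-02, -3.33027728e-06]), 'position': array([ 0.18718352, -0.54309828,  0.23043098]), 'ee_rot': array([ 0.11674405, -0.11681818,  0.6980525 , -0.6967403 ]), 'contact_force': array([-0.43271527, -0.47159583,  0.35612601]), 'moment': array([ 0.00532706, -0.03870421,  0.00328303]), 'width': 0.08563175173359369} 0.0187
side [[442.8373475342062, 0.0, 315.6456545256911], [0.0, 442.8373475342062, 240.90069998769852], [0.0, 0.0, 1.0]] [[0.975566157569086, -0.21970518376232842, 0.0005517552452479464], [-0.12347797044904435, -0.5503581557419764, -0.8257475953474372], [0.18172469017630521, 0.8055032790971441, -0.5640395414721151]] [-0.5222287005220873, 0.04306798640903076, 1.185685489754237]
top [[561.8581859028113, 0.0, 319.02474698655254], [0.0, 561.8581859028113, 241.82256714799226], [0.0, 0.0, 1.0]] [[-0.008205908258480324, -0.99994778546076, 0.006090108519165863], [-0.9896021596817959, 0.0072461243796576825, -0.1436490836538813], [0.14359745339935054, -0.007205555745141555, -0.9896099490928862]] [-0.09811571572072252, 0.5099529864186912, 1.7670148445891656]
```

View pics/side0.png

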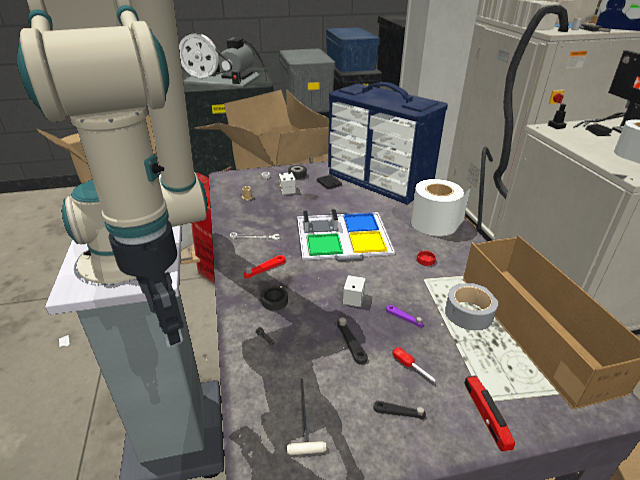

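View pics/top0.png

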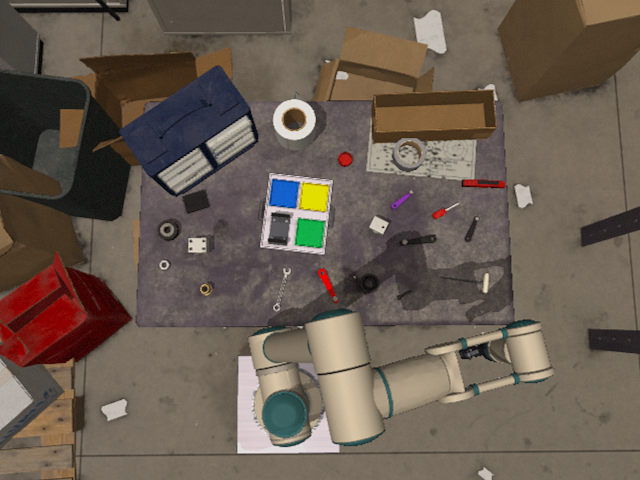

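```bash
cat > h.py <<'E'
import numpy as np, cv2
from rig import *
def ray(im,uv):
    R=np.array(im["R"]);t=np.array(im["t"]);K=np.array(im["mtx"])
    d=R.T@np.linalg.solve(K,np.array([uv[0],uv[1],1.0]));return -R.T@t,d
def onz(im,uv,z):
    c,d=ray(im,uv);return c+d*(z-c[2])/d[2]
def proj(im,X):
    p=np.array(im["mtx"])@(np.array(im["R"])@np.array(X)+np.array(im["t"]));return p[:2]/p[2]
def crop(im,x0,y0,x1,y1,k,fn):
    cv2.imwrite("pics/"+fn,cv2.resize(im["color"][y0:y1,x0:x1],None,fx=k,fy=k,interpolation=cv2.INTER_CUBIC))
E
python3 - <<'E'
from h import *
a=cv2.imread("pics/top0.png");b=cv2.imread("pics/side0.png")
r=lambda i,x0,y0,x1,y1,w,h:cv2.resize(i[y0:y1,x0:x1],(w,h),interpolation=cv2.INTER_CUBIC)
A=np.vstack([np.hstack([r(a,140,210,240,310,400,300)*1,r(b,230,160,350,250,400,300)]),np.hstack([r(a,340,180,500,300,400,300),r(b,250,270,450,420,400,300)])])
cv2.imwrite("pics/c1.png",A)
cv2.imwrite("pics/c2.png",np.hstack([r(a,250,165,345,260,400,400),r(b,290,200,400,270,400,255) if 0 else cv2.copyMakeBorder(r(b,290,200,400,270,400,255),0,145,0,0,0)]))
E
```

```text
(no output)
```

View pics/c1.png

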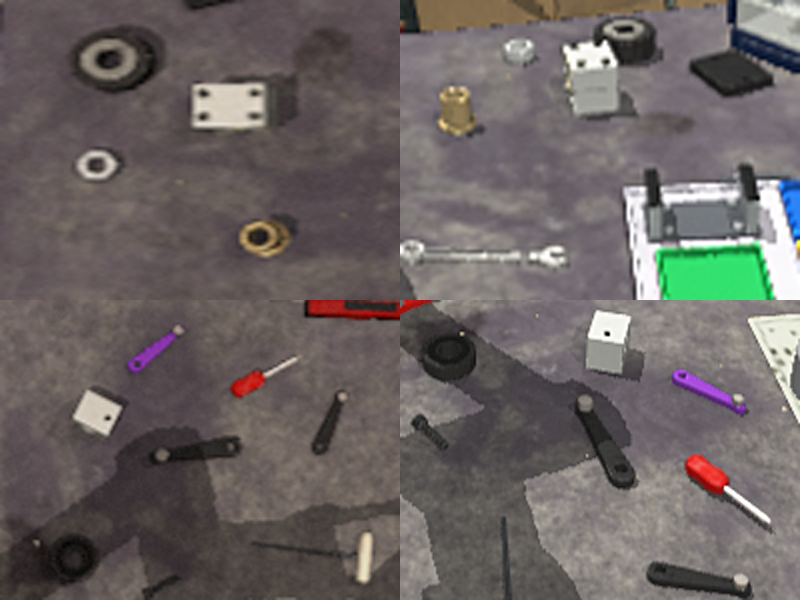

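View pics/c2.png

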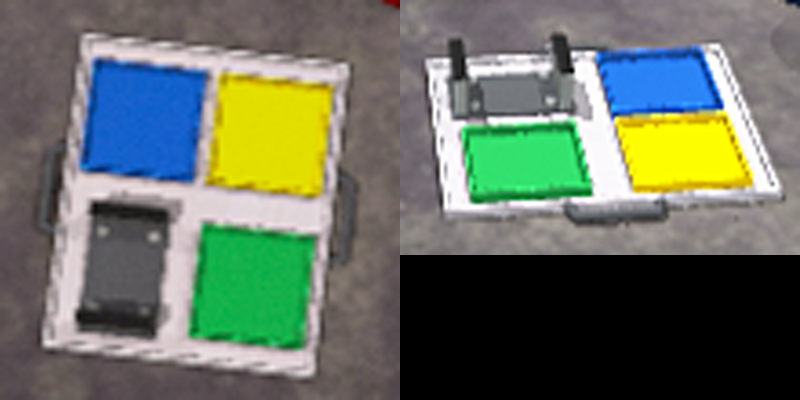

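```bash
cat > m.py <<'E'
from h import *
def comp(mask,near,box=40):
    n,l,st,c=cv2.connectedComponentsWithStats(mask.astype(np.uint8))
    best=min((i for i in range(1,n) if st[i,4]>15),key=lambda i:np.hypot(*(c[i]-near)))
    return (l==best).astype(np.uint8),c[best],st[best]
def rect(m):
    cs,_=cv2.findContours(m,cv2.RETR_EXTERNAL,cv2.CHAIN_APPROX_NONE);return cv2.minAreaRect(max(cs,key=cv2.contourArea))
E
python3 - <<'E'
from m import *
T=get_image("top");S=get_image("side")
def hsv(i):return cv2.cvtColor(i["color"],cv2.COLOR_BGR2HSV).astype(int)
for n,I,pts in(("top",T,{'b':(284,193),'y':(315,197),'g':(310,233)}),("side",S,{'b':(361,222),'y':(368,242),'g':(324,244)})):
    h=hsv(I)
    rng={'b':(100,125),'y':(22,35),'g':(50,80)}
    for k,(lo,hi) in rng.items():
        m=(h[...,0]>=lo)&(h[...,0]<=hi)&(h[...,1]>150)&(h[...,2]>80)
        mm,c,st=comp(m,np.array(pts[k]));r=rect(mm)
        print(n,k,st,c,onz(I,c,.011).round(4),[onz(I,p,.015)[:2].round(3).tolist() for p in cv2.boxPoints(r)])
h=hsv(T);v=h[...,2];s=h[...,1]
for nm,m,near,z in(("clamp",(v>190)&(s<40),(197,245),.055),("block",(v>170)&(s<40),(379,225),.051),
  ("bush",(s>90)&(h[...,0]<30)&(v>60),(206,288),.034),("lever",(v<48),(420,240),.013),("ring",v<60,(168,230),.02),("hub",(v>110)&(s<40),(166,229),.026),("small",v<48,(471,229),.013)):
    mm,c,st=comp(m,np.array(near));r=rect(mm)
    print(nm,st,c.round(1),onz(T,c,z).round(4),[onz(T,p,z)[:2].round(3).tolist() for p in cv2.boxPoints(r)],r)
E
```

```text
top b [269 179  30  29 699] [283.44635193 193.32188841] [0.6755 0.0137 0.011 ] [[0.637, 0.062], [0.725, 0.052], [0.713, -0.035], [0.625, -0.024]]
top y [299 182  30  30 714] [313.67787115 196.67507003] [ 0.6635 -0.0859  0.011 ] [[0.624, -0.037], [0.713, -0.048], [0.702, -0.135], [0.613, -0.124]]
top g [295 219  29  29 703] [309.2972973  232.79089616] [ 0.543  -0.0707  0.011 ] [[0.505, -0.023], [0.592, -0.033], [0.581, -0.119], [0.494, -0.108]]
side b [344 213  35  20 514] [360.48832685 221.91634241] [0.6744 0.0127 0.011 ] [[0.636, 0.061], [0.739, 0.058], [0.71, -0.041], [0.614, -0.037]]
side y [349 231  38  22 670] [367.30447761 241.48507463] [ 0.6619 -0.0897  0.011 ] [[0.624, -0.038], [0.728, -0.051], [0.695, -0.148], [0.598, -0.136]]
side g [307 234  36  22 656] [323.9527439 244.1875   ] [ 0.5415 -0.0762  0.011 ] [[0.504, -0.027], [0.6, -0.037], [0.577, -0.133], [0.487, -0.123]]
clamp [189 238  17  14 184] [196.9 244.5] [0.5009 0.2857 0.055 ] [[0.522, 0.311], [0.522, 0.26], [0.48, 0.259], [0.48, 0.31]] ((197.0, 244.5), (13.0, 16.0), 90.0)
block [370 216  18  18 184] [378.4 224.4] [
[... 450 characters left out ...]
 [0.511, -0.482], [0.496, -0.356]] ((415.85882568359375, 240.33526611328125), (7.1897993087768555, 38.56620407104492), 83.0887680053711)
ring [164 227   6   6  29] [166.6 229.4] [0.556  0.3923 0.02  ] [[0.564, 0.401], [0.564, 0.385], [0.547, 0.384], [0.548, 0.401]] ((166.5, 229.5), (5.0, 5.0), 90.0)
hub [188 235  19  18 272] [196.9 244.5] [0.5048 0.2918 0.026 ] [[0.481, 0.32], [0.536, 0.321], [0.536, 0.263], [0.48, 0.262]] ((197.0, 243.5), (18.0, 17.0), 0.0)
small [465 218  12  24  88] [470.7 230. ] [ 0.548  -0.5985  0.013 ] [[0.517, -0.575], [0.588, -0.611], [0.58, -0.627], [0.509, -0.59]] ((471.3382568359375, 229.89707946777344), (5.3748626708984375, 23.782575607299805), 25.34617805480957)
```

```bash
python3 - <<'E'
from m import *
T=get_image("top");S=get_image("side")
r=lambda I,x0,y0,w,h:cv2.resize(I["color"][y0:y0+h,x0:x0+w],(400,300),interpolation=cv2.INTER_NEAREST)
A=np.vstack([np.hstack([r(T,150,215,36,27),r(S,276,160,48,36)]),np.hstack([r(T,392,222,48,36),r(S,325,310,72,54)])])
A=np.clip(A.astype(float)*1.8,0,255).astype(np.uint8)
cv2.imwrite("pics/c3.png",A)
s=get_state()
from scipy.spatial.transform import Rotation as Ro
q=s["ee_rot"];M=Ro.from_quat([q[1],q[2],q[3],q[0]]).as_matrix();print(M.round(3))
p=s["position"]
for I,n in((T,'t'),(S,'s')):
    print(n,proj(I,p),[proj(I,p-M[:,1]*b+M[:,2]*z*.0425).round(1).tolist() for b in(0,.013) for z in(-1,1)], "cam",(-np.array(I["R"]).T@I["t"]).round(3))
cv2.imwrite("pics/c4.png",cv2.resize(S["color"][230:370,90:230],(600,600),interpolation=cv2.INTER_NEAREST))
E
```

```text
[[-0.945 -0.     0.326]
 [-0.326  0.001 -0.945]
 [-0.    -1.    -0.001]]
t [478.44137609 344.7628939 ] [[464.3, 349.9], [492.5, 339.6], [465.5, 350.1], [494.0, 339.7]] cam [ 0.25  -0.089  1.823]
s [166.14106625 328.09407032] [[158.2, 311.0], [174.9, 346.8], [156.5, 304.7], [173.2, 340.4]] cam [ 0.299 -1.046  0.705]
```

View pics/c3.png

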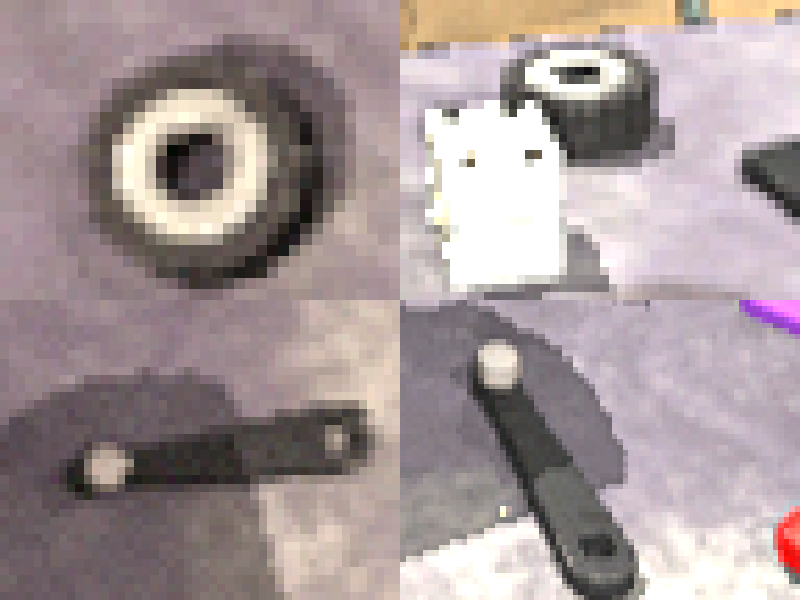

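View pics/c4.png

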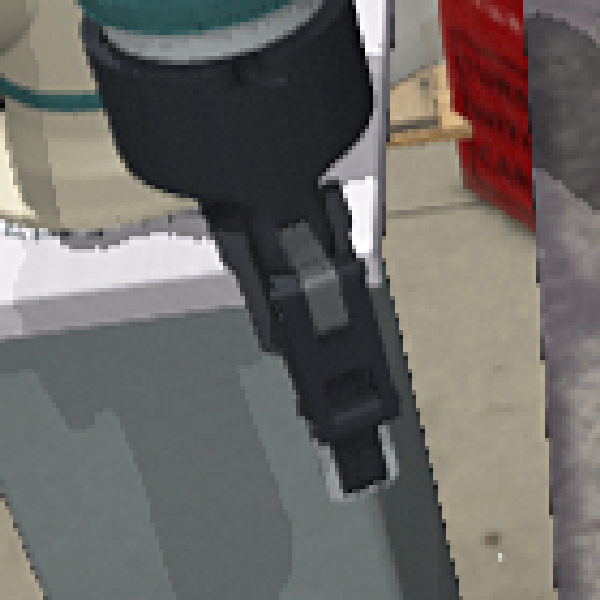

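```bash
python3 - <<'E'
from m import *
T=get_image("top");S=get_image("side")
print("ring",onz(T,(166.6,229.4),.026),onz(S,(296.7,168.1),.026))
a=onz(T,(399.4,242.9),.009);b=onz(T,(436.1,238.1),.009);print("lever ends",a,b,np.linalg.norm(a-b),(a+b)/2,np.degrees(np.arctan2(*(b-a)[1::-1])))
a=onz(T,(404.3,241.5),.023);b=onz(T,(432.2,238.3),.013);print("top boss,hole",a,b)
a2=onz(S,(342.3,321.2),.023);b2=onz(S,(360.1,354.1),.013);print("side boss,hole",a2,b2)
# side masks
h=cv2.cvtColor(S["color"],cv2.COLOR_BGR2HSV).astype(int)
m,c,st=comp((h[...,1]>90)&(h[...,0]<30)&(h[...,2]>60),np.array((247,193)));print("bush side",st,c,onz(S,c,.015))
for X in((.3614,.2576,0),(.3614,.2576,.034),(.5009,.2857,.055),(.5009,.2857,0)):print(X,proj(S,X))
for dx in(-.023,.023):
  for dy in(-.028,.028):print(proj(S,(.5009+dx,.2857+dy,.055)))
# rest strips in top
h=cv2.cvtColor(T["color"],cv2.COLOR_BGR2GRAY)
R=np.array([.5548,.0285,0]);x=np.array([.9924,-.1227,0]);y=np.array([.1227,.9924,0])
for sx in(-.042,.042):print("strip",[proj(T,R+sx*x+sy*y+[0,0,.045]).round(1).tolist() for sy in(-.03,.03)])
cv2.imwrite("pics/c5.png",cv2.resize(T["color"][205:255,262:302],(640,800)[::1],interpolation=cv2.INTER_NEAREST)[:600])
cv2.imwrite("pics/c6.png",np.hstack([cv2.resize(T["color"][230:260,180:215],(420,360),interpolation=cv2.INTER_NEAREST),cv2.resize(S["color"][165:200,270:305],(360,360),interpolation=cv2.INTER_NEAREST)]))
E
```

```text
ring [0.5550199  0.39075391 0.026     ] [0.55327869 0.38838671 0.026     ]
lever ends [ 0.50778211 -0.36455528  0.009     ] [ 0.52274939 -0.48508544  0.009     ] 0.12145590709147605 [ 0.51526575 -0.42482036  0.009     ] -82.92132164436774
top boss,hole [ 0.51025737 -0.37844883  0.023     ] [ 0.52158118 -0.47145106  0.013     ]
side boss,hole [ 0.50756109 -0.38478093  0.023     ] [ 0.52070329 -0.47253945  0.013     ]
bush side [242 187  11  13 110] [246.57272727 193.45454545] [0.36135329 0.25692528 0.015     ]
(0.3614, 0.2576, 0) [246.96577005 197.39303201]
(0.3614, 0.2576, 0.034) [246.05668656 188.17765415]
(0.5009, 0.2857, 0.055) [286.74761185 174.45638993]
(0.5009, 0.2857, 0) [287.33363253 189.17138691]
[281.23743839 178.80773789]
[278.62977977 171.54806647]
[295.07013128 177.43804541]
[292.06170912 170.25988205]
strip [[285.9, 241.6], [267.3, 239.5]]
strip [[289.1, 216.0], [270.6, 213.8]]
```

View pics/c6.png

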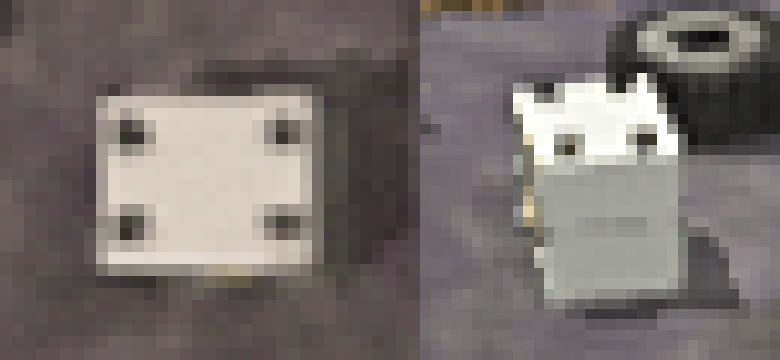

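View pics/c5.png

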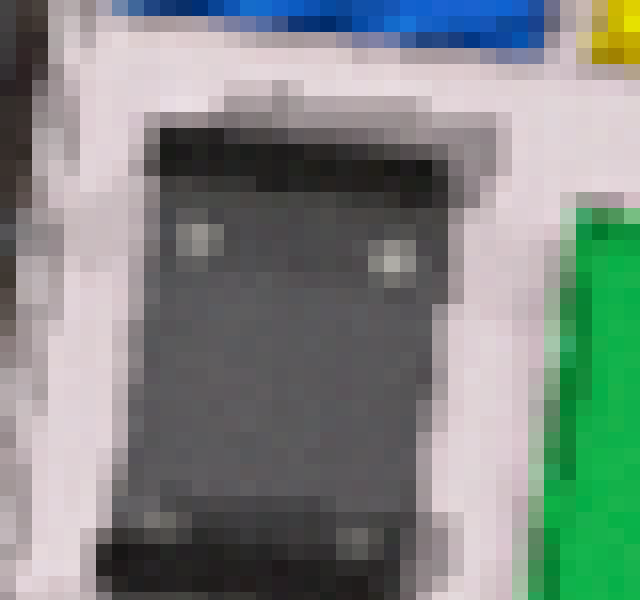

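```bash
cat > plan.py <<'E'
import sys
from h import *
from scipy.spatial.transform import Rotation as Ro
def plan(x,y,z,yaw):
    s=get_state();q=s["ee_rot"];R=Ro.from_quat([q[1],q[2],q[3],q[0]])
    c,sn=np.cos(np.radians(yaw)),np.sin(np.radians(yaw))
    Y=np.array([0,0,-1.]);Z=np.array([c,sn,0]);X=np.cross(Y,Z)
    G=Ro.from_matrix(np.c_[X,Y,Z])
    sh=R.inv().apply(np.array([x,y,z])-s["position"])*100
    rv=np.degrees((R.inv()*G).as_rotvec())/8
    print("t",s["clock"].__round__(2),"pos",s["position"].round(4),"w",round(s["width"],4),"F",s["contact_force"].round(1),"| shift",sh.round(2),"rot",rv.round(2))
if __name__=="__main__": plan(*map(float,sys.argv[1:5]))
E
python3 plan.py .5005 .285 .12 0
```

```text
t 0.4 pos [ 0.1873 -0.5436  0.2312] w 0.0851 F [ 0.  -1.  -0.1] | shift [-56.61  11.13 -68.13] rot [ 0.   -8.87 -0.  ]
```

```bash
python3 -m jog '[0,-56.6,0,-68.1,0,-8.87,0, 0,-56.6,0,-68.1,0,-8.87,0, 0,-56.6,0,-68.1,0,-8.87,0, 0,-56.6,0,-68.1,0,-8.87,0, 0,-56.6,0,-68.1,0,-8.87,0, 0,-56.6,0,-68.1,0,-8.87,0, 0,-56.6,0,-68.1,0,-8.87,0, 0,-56.6,0,-68.1,0,-8.87,0, 0,-56.6,0,-68.1,0,-8.87,0, 0,-56.6,0,-68.1,0,-8.87,0, 0,-56.6,0,-68.1,0,-8.87,0, 0,-56.6,0,-68.1,0,-8.87,0]' 40; python3 plan.py .5005 .285 .12 0
```

```text
clock: 1.9
position: [0.4532, 0.16, 0.2316]
ee_rot: [-0.5, 0.5, -0.499, 0.5]
contact_force: [2.0, -1.2, 0.2]
width: 0.0853
t 1.9 pos [0.4532 0.16   0.2316] w 0.0853 F [ 2.  -1.2  0.2] | shift [-12.5   11.16   4.72] rot [-0.01  0.    0.  ]
```

```bash
python3 -m jog '[0,-12.5,4,4.7,0,0,0, 0,-12.5,8,4.7,0,0,0, 0,-12.5,11.2,4.7,0,0,0, 0,-12.5,11.2,4.7,0,0,0, 0,-12.5,11.2,4.7,0,0,0]'; python3 plan.py .5005 .285 .015 0
python3 - <<'E'
from h import *
S=get_image("side");crop(S,240,110,340,210,6,"s1.png")
E
```

```text
clock: 2.52
position: [0.5001, 0.2825, 0.1201]
ee_rot: [-0.5, 0.5, -0.5, 0.5]
contact_force: [0.1, -0.2, -0.3]
width: 0.0855
t 2.52 pos [0.5001 0.2825 0.1201] w 0.0855 F [ 0.1 -0.2 -0.3] | shift [-0.25 10.51  0.03] rot [-0.01 -0.    0.  ]
```

View pics/s1.png

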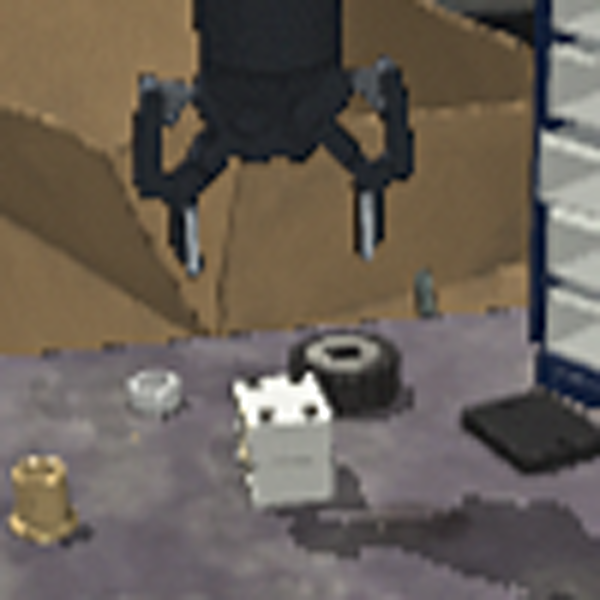

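```bash
python3 -m jog '[0,-0.2,4,0,0,0,0, 0,-0.2,8,0,0,0,0, 0,-0.2,10.5,0,0,0,0, 0,-0.2,10.5,0,0,0,0, 255,-0.2,10.5,0,0,0,0, 255,-0.2,10.5,0,0,0,0, 255,-0.2,10.5,0,0,0,0, 255,-0.2,10.5,0,0,0,0, 255,-0.2,10.5,0,0,0,0, 255,-0.2,10.5,0,0,0,0]' 60; python3 plan.py .675 .0135 .12 -7
```

```text
clock: 3.82
position: [0.5008, 0.2851, 0.0163]
ee_rot: [0.501, -0.499, 0.5, -0.501]
contact_force: [-0.5, -0.4, 6.4]
width: 0.0455
t 3.83 pos [0.5008 0.2851 0.0163] w 0.0455 F [-0.5 -0.4  6.4] | shift [ 27.15 -10.35  17.47] rot [-0.02  0.87 -0.01]
```

```bash
python3 -m jog '[255,0,-3,0,0,0,0, 255,0,-7,0,0,0,0, 255,0,-10.4,0,0,0,0, 255,27.1,-10.4,17.5,0,0.87,0, 255,27.1,-10.4,17.5,0,0.87,0, 255,27.1,-10.4,17.5,0,0.87,0, 255,27.1,-10.4,17.5,0,0.87,0, 255,27.1,-10.4,17.5,0,0.87,0, 255,27.1,-10.4,17.5,0,0.87,0, 255,27.1,-10.4,17.5,0,0.87,0, 255,27.1,-10.4,17.5,0,0.87,0]'; python3 plan.py .675 .0135 .024 -7
python3 - <<'E'
from h import *
S=get_image("side");crop(S,290,120,410,270,4,"s2.png")
E
```

```text
clock: 5.2
position: [0.6734, 0.0153, 0.1183]
ee_rot: [0.469, -0.469, 0.53, -0.529]
contact_force: [-0.4, -0.5, -2.1]
width: 0.0453
t 5.2 pos [0.6734 0.0153 0.1183] w 0.0453 F [-0.4 -0.5 -2.1] | shift [0.16 9.43 0.2 ] rot [ 0.01  0.01 -0.  ]
```

View pics/s2.png

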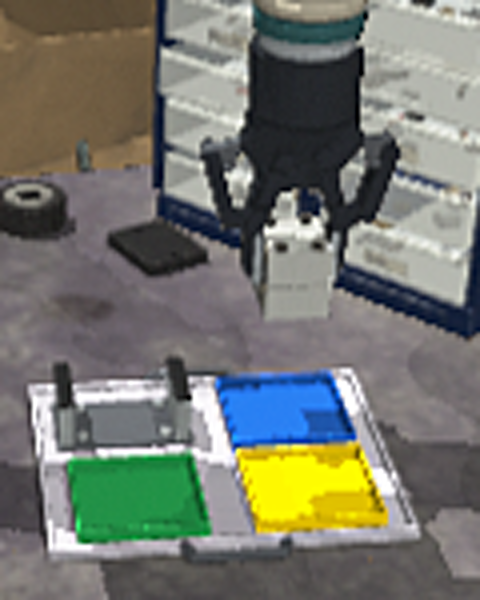

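```bash
python3 -m jog '[255,0.1,3,0.1,0,0,0, 255,0.1,6,0.1,0,0,0, 255,0.1,8,0.1,0,0,0, 255,0.1,9.1,0.1,0,0,0, 255,0.1,9.3,0.1,0,0,0, 255,0.1,9.3,0.1,0,0,0, 255,0.1,9.3,0.1,0,0,0]'; python3 plan.py .675 .0135 .0245 -7
```

```text
clock: 6.12
position: [0.6762, 0.0126, 0.0264]
ee_rot: [-0.469, 0.468, -0.529, 0.53]
contact_force: [0.1, 0.4, -1.7]
width: 0.0454
t 6.12 pos [0.6762 0.0126 0.0264] w 0.0454 F [ 0.1  0.4 -1.7] | shift [-0.07  0.19 -0.13] rot [-0.01  0.   -0.  ]
```

```bash
python3 -m jog '[255,0,0.1,0,0,0,0, 255,0,0.2,0,0,0,0, 255,0,0.2,0,0,0,0, 80,0,0.2,0,0,0,0, 60,0,0.2,0,0,0,0, 40,0,0.2,0,0,0,0, 0,0,0.2,0,0,0,0, 0,0,-4,0,0,0,0, 0,0,-9.5,0,0,0,0, 0,0,-9.5,0,0,0,0]'; python3 plan.py .554 .3895 .12 0
```

```text
clock: 7.38
position: [0.6791, 0.0123, 0.1259]
ee_rot: [-0.471, 0.466, -0.527, 0.532]
contact_force: [1.0, -0.8, -0.5]
width: 0.0851
t 7.38 pos [0.6791 0.0123 0.1259] w 0.0851 F [ 1.  -0.8 -0.5] | shift [-35.91   0.41 -17.01] rot [-0.08 -0.87  0.  ]
```

```bash
python3 -m jog '[0,-4,0,-6,0,0,0, 0,-8,0,-12,0,-0.4,0, 0,-12,0,-17,0,-0.87,0, 0,-36,0.4,-17,0,-0.87,0, 0,-36,0.4,-17,0,-0.87,0, 0,-36,0.4,-17,0,-0.87,0, 0,-36,0.4,-17,0,-0.87,0, 0,-36,0.4,-17,0,-0.87,0, 0,-36,0.4,-17,0,-0.87,0]'; python3 plan.py .554 .3895 .004 0
python3 - <<'E'
from h import *
S=get_image("side");crop(S,240,90,400,250,3,"s3.png")
T=get_image("top");crop(T,140,150,340,300,3,"t3.png")
E
```

```text
clock: 8.5
position: [0.5496, 0.3902, 0.1149]
ee_rot: [-0.499, 0.501, -0.5, 0.5]
contact_force: [-0.2, -0.8, 0.1]
width: 0.0855
t 8.5 pos [0.5496 0.3902 0.1149] w 0.0855 F [-0.2 -0.8  0.1] | shift [ 0.05 11.09  0.46] rot [0.01 0.   0.01]
```

View pics/s3.png

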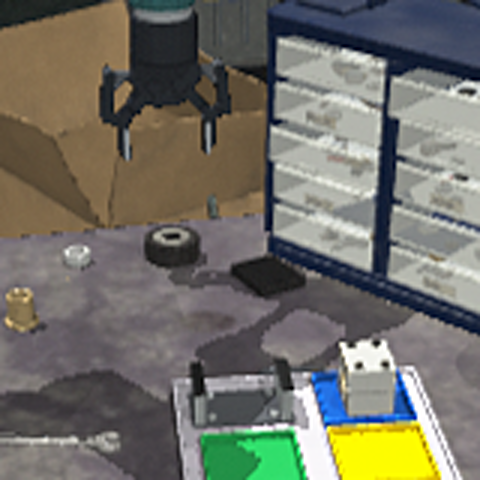

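View pics/t3.png

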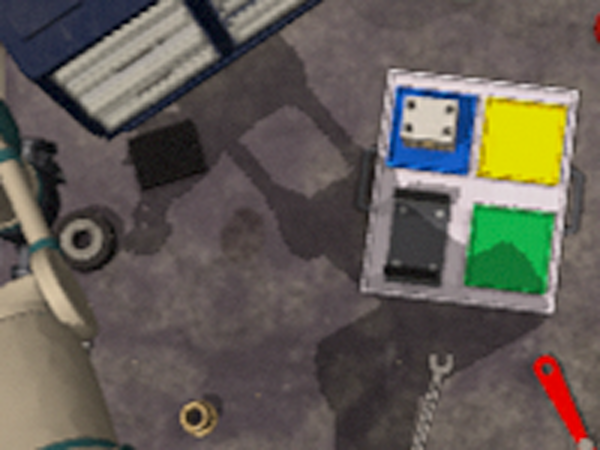

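```bash
python3 -m jog '[0,0,4,0.45,0,0,0, 0,0,8,0.45,0,0,0, 0,0,10.3,0.45,0,0,0, 0,0,11.1,0.45,0,0,0, 0,0,11.1,0.45,0,0,0, 255,0,11.1,0.45,0,0,0, 255,0,11.1,0.45,0,0,0, 255,0,11.1,0.45,0,0,0, 255,0,11.1,0.45,0,0,0, 255,0,11.1,0.45,0,0,0]' 50; python3 plan.py .6632 -.0868 .12 -7
python3 - <<'E'
from h import *
S=get_image("side");crop(S,250,110,350,210,5,"s4.png")
E
```

```text
clock: 9.85
position: [0.5559, 0.391, 0.0074]
ee_rot: [0.501, -0.499, 0.5, -0.5]
contact_force: [-1.9, 0.1, 5.7]
width: 0.0635
t 9.85 pos [0.5559 0.391  0.0074] w 0.0635 F [-1.9  0.1  5.7] | shift [ 47.76 -11.28  10.78] rot [-0.02  0.87 -0.01]
```

View pics/s4.png

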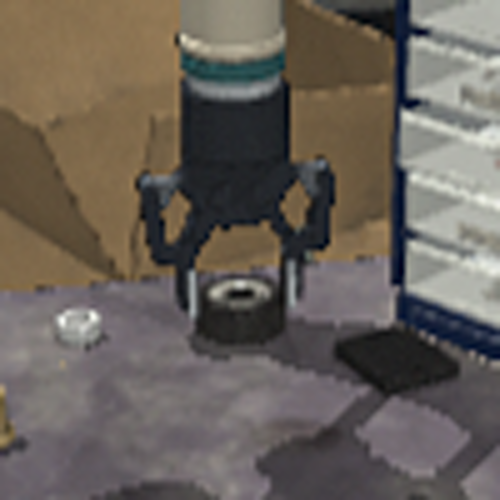

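```bash
python3 -m jog '[255,0,-3,0,0,0,0, 255,0,-8,0,0,0,0, 255,0,-12,-1,0,0,0, 255,12,-12,0,0,0,0, 255,47.8,-12,10.8,0,0.87,0, 255,47.8,-12,10.8,0,0.87,0, 255,47.8,-12,10.8,0,0.87,0, 255,47.8,-12,10.8,0,0.87,0, 255,47.8,-12,10.8,0,0.87,0, 255,47.8,-12,10.8,0,0.87,0, 255,47.8,-12,10.8,0,0.87,0, 255,47.8,-12,10.8,0,0.87,0]'; python3 plan.py .6632 -.0868 .012 -7
python3 - <<'E'
from h import *
S=get_image("side");crop(S,290,120,430,270,4,"s5.png")
E
```

```text
clock: 11.4
position: [0.664, -0.0923, 0.1253]
ee_rot: [-0.467, 0.467, -0.53, 0.532]
contact_force: [-0.1, 1.4, -2.2]
width: 0.0631
t 11.4 pos [ 0.664  -0.0923  0.1253] w 0.0631 F [-0.1  1.4 -2.2] | shift [-0.56 11.33 -0.17] rot [-0.01 -0.03  0.01]
```

View pics/s5.png

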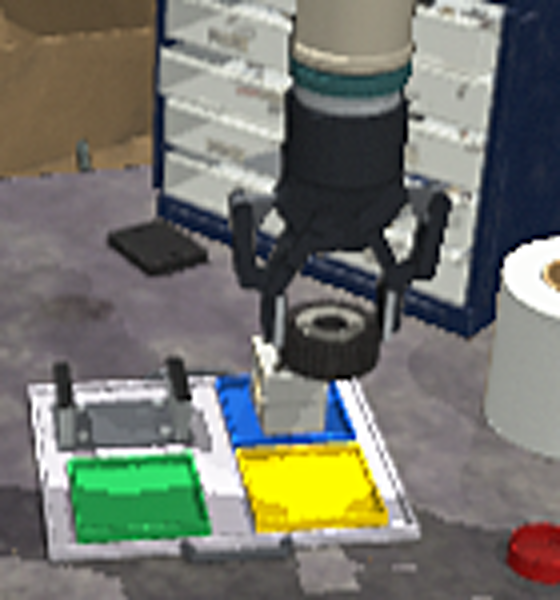

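```bash
python3 -m jog '[255,-0.5,4,-0.2,0,0,0, 255,-0.5,8,-0.2,0,0,0, 255,-0.5,10,-0.2,0,0,0, 255,-0.5,10.7,-0.2,0,0,0, 255,-0.5,10.9,-0.2,0,0,0, 255,-0.5,10.9,-0.2,0,0,0]'; python3 plan.py .6632 -.0868 .0154 -7
```

```text
clock: 12.2
position: [0.6621, -0.082, 0.0174]
ee_rot: [-0.469, 0.468, -0.529, 0.53]
contact_force: [0.0, -0.3, -2.0]
width: 0.0629
t 12.2 pos [ 0.6621 -0.082   0.0174] w 0.0629 F [ 0.  -0.3 -2. ] | shift [0.46 0.2  0.16] rot [-0.01  0.    0.  ]
```

```bash
python3 -m jog '[255,0.45,0.1,0.15,0,0,0, 255,0.45,0.2,0.15,0,0,0, 255,0.45,0.25,0.15,0,0,0, 90,0.45,0.25,0.15,0,0,0, 60,0.45,0.25,0.15,0,0,0, 30,0.45,0.25,0.15,0,0,0, 0,0.45,0.25,0.15,0,0,0, 0,0.45,-5,0.15,0,0,0, 0,0.45,-11,0.15,0,0,0, 0,0.45,-11,0.15,0,0,0]'; python3 plan.py .3614 .2575 .13 0
python3 - <<'E'
from h import *
S=get_image("side");crop(S,290,120,430,270,4,"s6.png")
E
```

```text
clock: 13.45
position: [0.6661, -0.0877, 0.1323]
ee_rot: [-0.471, 0.466, -0.526, 0.533]
contact_force: [1.1, 0.7, -0.2]
width: 0.0852
t 13.45 pos [ 0.6661 -0.0877  0.1323] w 0.0852 F [ 1.1  0.7 -0.2] | shift [-30.55  -0.22 -34.44] rot [-0.08 -0.87  0.01]
```

View pics/s6.png

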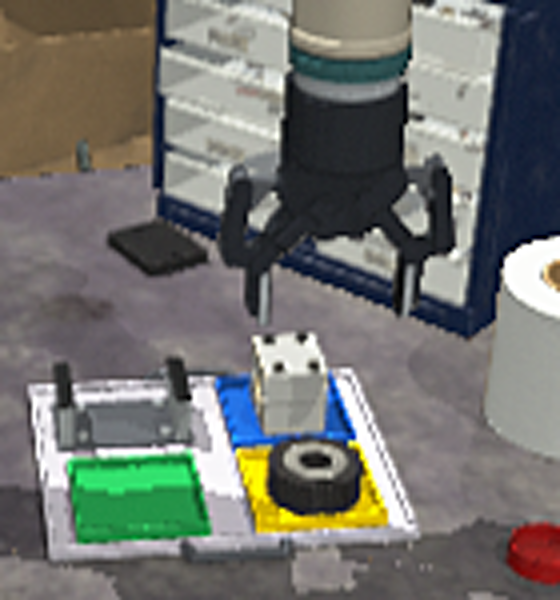

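```bash
python3 -m jog '[0,-30.5,0,-34.4,0,-0.87,0, 0,-30.5,0,-34.4,0,-0.87,0, 0,-30.5,0,-34.4,0,-0.87,0, 0,-30.5,0,-34.4,0,-0.87,0, 0,-30.5,0,-34.4,0,-0.87,0, 0,-30.5,0,-34.4,0,-0.87,0, 0,-30.5,0,-34.4,0,-0.87,0, 0,-30.5,0,-34.4,0,-0.87,0, 0,-30.5,0,-34.4,0,-0.87,0, 0,-30.5,0,-34.4,0,-0.87,0, 0,-30.5,0,-34.4,0,-0.87,0]'; python3 plan.py .3614 .2575 .012 0
```

```text
clock: 14.88
position: [0.3587, 0.2569, 0.1259]
ee_rot: [-0.499, 0.5, -0.5, 0.501]
contact_force: [0.2, 0.4, 0.8]
width: 0.0855
t 14.88 pos [0.3587 0.2569 0.1259] w 0.0855 F [0.2 0.4 0.8] | shift [-0.07 11.39  0.28] rot [ 0.   -0.01  0.  ]
```

```bash
python3 -m jog '[0,-0.05,4,0.2,0,0,0, 0,-0.05,8,0.2,0,0,0, 0,-0.05,10.5,0.2,0,0,0, 0,-0.05,11.3,0.2,0,0,0, 0,-0.05,11.3,0.2,0,0,0, 255,-0.05,11.3,0.2,0,0,0, 255,-0.05,11.3,0.2,0,0,0, 255,-0.05,11.3,0.2,0,0,0, 255,-0.05,11.3,0.2,0,0,0, 255,-0.05,11.3,0.2,0,0,0, 255,-0.05,11.3,0.2,0,0,0]' 50; python3 plan.py .5428 -.0715 .13 -7
```

```text
clock: 16.25
position: [0.3604, 0.2584, 0.0141]
ee_rot: [0.5, -0.5, 0.5, -0.5]
contact_force: [-1.1, -0.2, 5.8]
width: 0.0271
t 16.25 pos [0.3604 0.2584 0.0141] w 0.0271 F [-1.1 -0.2  5.8] | shift [ 32.98 -11.58  18.26] rot [-0.01  0.87 -0.  ]
```

```bash
python3 -m jog '[255,0,-3,0,0,0,0, 255,0,-8,0,0,0,0, 255,0,-12,0,0,0,0, 255,33,-12,18.3,0,0.87,0, 255,33,-12,18.3,0,0.87,0, 255,33,-12,18.3,0,0.87,0, 255,33,-12,18.3,0,0.87,0, 255,33,-12,18.3,0,0.87,0, 255,33,-12,18.3,0,0.87,0, 255,33,-12,18.3,0,0.87,0, 255,33,-12,18.3,0,0.87,0, 255,33,-12,18.3,0,0.87,0]'; python3 plan.py .5428 -.0715 .0221 -7
python3 - <<'E'
from h import *
S=get_image("side");crop(S,270,120,410,270,4,"s7.png")
E
```

```text
clock: 17.75
position: [0.5417, -0.0705, 0.1331]
ee_rot: [0.469, -0.469, 0.53, -0.529]
contact_force: [-0.1, -0.7, -1.6]
width: 0.0269
t 17.75 pos [ 0.5417 -0.0705  0.1331] w 0.0269 F [-0.1 -0.7 -1.6] | shift [ 0.1  11.1   0.14] rot [ 0.01  0.01 -0.  ]
```

View pics/s7.png

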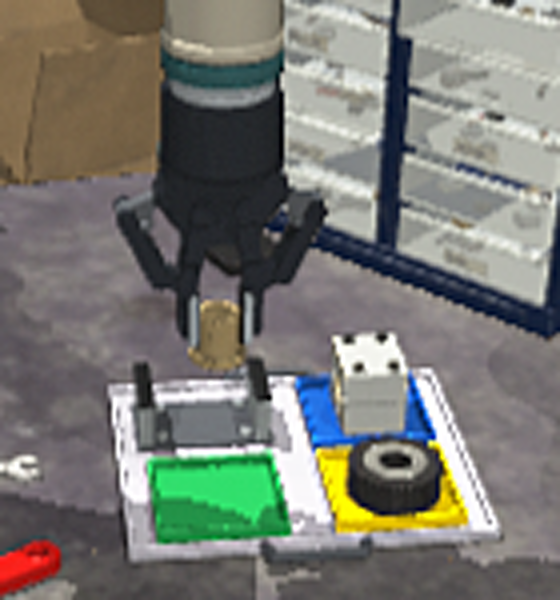

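```bash
python3 -m jog '[255,0.05,4,0.1,0,0,0, 255,0.05,8,0.1,0,0,0, 255,0.05,10,0.1,0,0,0, 255,0.05,10.7,0.1,0,0,0, 255,0.05,10.9,0.1,0,0,0, 255,0.05,10.9,0.1,0,0,0]'; python3 plan.py .5428 -.0715 .0221 -7
```

```text
clock: 18.55
position: [0.5445, -0.0724, 0.0252]
ee_rot: [-0.469, 0.468, -0.529, 0.53]
contact_force: [-0.3, 0.5, -1.0]
width: 0.0269
t 18.55 pos [ 0.5445 -0.0724  0.0252] w 0.0269 F [-0.3  0.5 -1. ] | shift [-0.07  0.31 -0.18] rot [-0.01  0.01  0.  ]
```

```bash
python3 -m jog '[255,-0.05,0.15,-0.1,0,0,0, 255,-0.05,0.28,-0.1,0,0,0, 255,-0.05,0.3,-0.1,0,0,0, 150,-0.05,0.3,-0.1,0,0,0, 130,-0.05,0.3,-0.1,0,0,0, 110,-0.05,0.3,-0.1,0,0,0, 110,-0.05,0.3,-0.1,0,0,0, 110,-0.05,-5,-0.1,0,0,0, 60,-0.05,-11,-0.1,0,0,0, 0,-0.05,-14,-0.1,0,0,0, 0,-0.05,-14,-0.1,0,0,0]'; python3 plan.py .515 -.426 .15 7.1
python3 - <<'E'
from h import *
S=get_image("side");crop(S,270,120,410,270,4,"s8.png")
E
```

```text
clock: 19.92
position: [0.5447, -0.0724, 0.1672]
ee_rot: [-0.47, 0.467, -0.528, 0.531]
contact_force: [0.2, -0.7, -0.3]
width: 0.0854
t 19.93 pos [ 0.5447 -0.0724  0.1672] w 0.0854 F [ 0.2 -0.7 -0.3] | shift [35.46  1.76  1.34] rot [-0.05 -1.76  0.01]
```

View pics/s8.png

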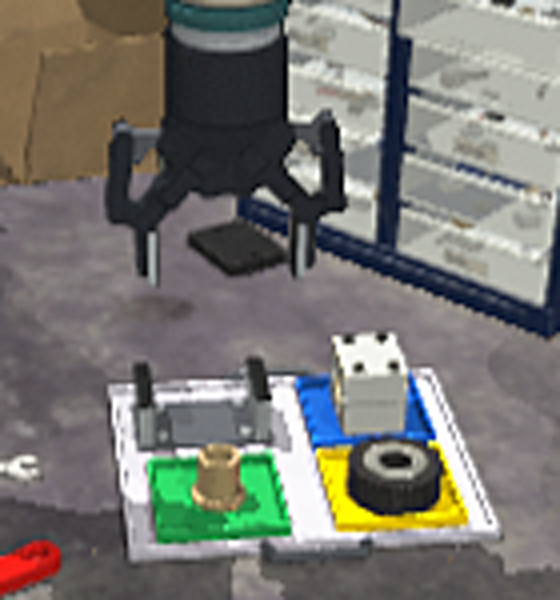

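```bash
python3 - <<'E'
from m import *
T=get_image("top");g=T["color"].max(2).astype(int)
for th in(45,55,62):
    mm,c,st=comp(g<th,np.array((418,240)));r=rect(mm);print(th,st,c,r,onz(T,c,.01))
crop(T,385,215,490,275,6,"t9.png")
E
```

```text
45 [407 235  28   9 121] [420.7107438  239.76859504] ((420.541015625, 239.45082092285156), (7.1523237228393555, 27.613401412963867), 84.80557250976562) [ 0.51745615 -0.43434419  0.01      ]
55 [406 235  30  10 168] [421.30952381 239.76785714] ((420.5860900878906, 239.44674682617188), (7.333394527435303, 28.971437454223633), 84.80557250976562) [ 0.51744429 -0.43630156  0.01      ]
62 [404 235  32  10 190] [421.22105263 239.55789474] ((419.79705810546875, 239.47027587890625), (7.6617865562438965, 31.14466667175293), 84.2894058227539) [ 0.5181394  -0.43603618  0.01      ]
```

View pics/t9.png

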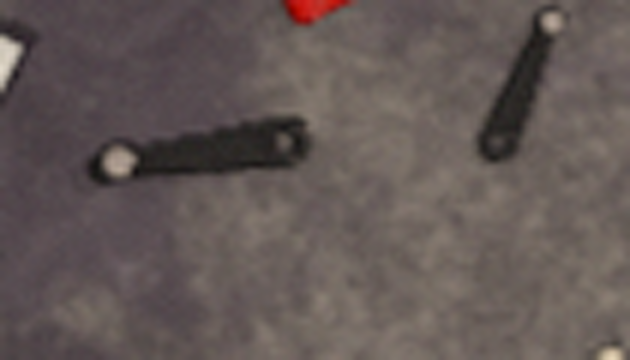

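```bash
python3 -m jog '[0,35.4,0,1.4,0,-1.76,0, 0,35.4,0,1.4,0,-1.76,0, 0,35.4,0,1.4,0,-1.76,0, 0,35.4,0,1.4,0,-1.76,0, 0,35.4,0,1.4,0,-1.76,0, 0,35.4,0,1.4,0,-1.76,0, 0,35.4,0,1.4,0,-1.76,0, 0,35.4,6,1.4,0,-1.76,0, 0,35.4,7,1.4,0,-1.76,0, 0,35.4,7,1.4,0,-1.76,0, 0,35.4,7,1.4,0,-1.76,0]'; python3 plan.py .5152 -.426 .002 7.1
python3 - <<'E'
from h import *
S=get_image("side");crop(S,300,220,440,370,4,"s10.png")
E
```

```text
clock: 21.4
position: [0.5148, -0.4254, 0.0962]
ee_rot: [-0.53, 0.53, -0.467, 0.469]
contact_force: [0.7, 0.2, 0.1]
width: 0.0853
t 21.4 pos [ 0.5148 -0.4254  0.0962] w 0.0853 F [0.7 0.2 0.1] | shift [0.04 9.42 0.01] rot [-0.01  0.    0.02]
```

View pics/s10.png

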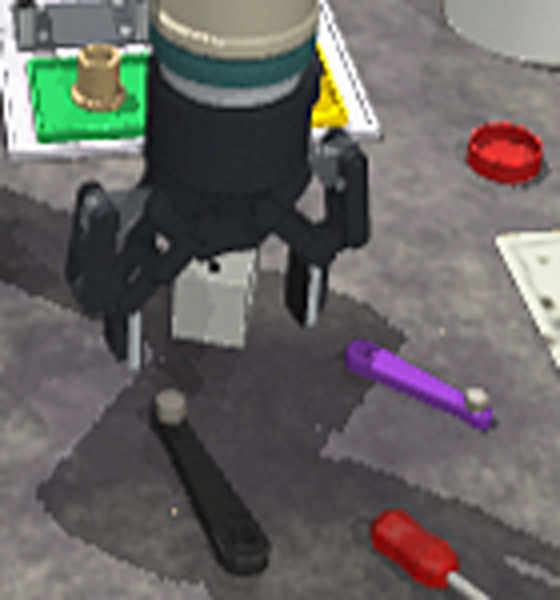

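```bash
python3 -m jog '[0,0,4,0,0,0,0, 0,0,7,0,0,0,0, 0,0,9,0,0,0,0, 0,0,9.3,0,0,0,0, 0,0,9.3,0,0,0,0, 150,0,9.3,0,0,0,0, 150,0,9.3,0,0,0,0, 255,0,9.3,0,0,0,0, 255,0,9.3,0,0,0,0, 255,0,9.3,0,0,0,0, 255,0,9.3,0,0,0,0, 255,0,9.3,0,0,0,0]' 50; python3 plan.py .5548 .0285 .15 83
```

```text
clock: 22.95
position: [0.514, -0.4252, 0.002]
ee_rot: [0.53, -0.53, 0.468, -0.468]
contact_force: [-0.2, 0.1, 5.5]
width: 0.0205
t 22.95 pos [ 0.514  -0.4252  0.002 ] w 0.0205 F [-0.2  0.1  5.5] | shift [-44.51 -14.83   9.66] rot [-0.   -9.49  0.01]
```

```bash
python3 -m jog '[255,0,-3,0,0,0,0, 255,0,-8,0,0,0,0, 255,0,-12,0,0,0,0, 255,-44.5,-14.8,9.7,0,-9.5,0, 255,-44.5,-14.8,9.7,0,-9.5,0, 255,-44.5,-14.8,9.7,0,-9.5,0, 255,-44.5,-14.8,9.7,0,-9.5,0, 255,-44.5,-14.8,9.7,0,-9.5,0, 255,-44.5,-14.8,9.7,0,-9.5,0, 255,-44.5,-14.8,9.7,0,-9.5,0, 255,-44.5,-14.8,9.7,0,-9.5,0, 255,-44.5,-14.8,9.7,0,-9.5,0]'; python3 plan.py .5548 .0285 .15 83;  python3 -m jog '[255,0,0,0,0,0,0, 255,0,0,0,0,0,0, 255,0,0,0,0,0,0]';python3 plan.py .5548 .0285 .047 83
python3 - <<'E'
from h import *
S=get_image("side");crop(S,270,120,410,270,4,"s11.png")
T=get_image("top");crop(T,230,150,350,270,5,"t11.png")
E
```

```text
clock: 24.45
position: [0.5545, 0.0295, 0.1486]
ee_rot: [-0.706, 0.706, -0.042, 0.041]
contact_force: [-0.7, -1.3, -2.5]
width: 0.0204
t 24.45 pos [0.5545 0.0295 0.1486] w 0.0204 F [-0.7 -1.3 -2.5] | shift [ 0.04 -0.14 -0.09] rot [ 0.01  0.02 -0.01]
clock: 24.82
position: [0.555, 0.0274, 0.1491]
ee_rot: [-0.706, 0.706, -0.043, 0.043]
contact_force: [0.2, -0.8, -2.4]
width: 0.0204
t 24.82 pos [0.555  0.0274 0.1491] w 0.0204 F [ 0.2 -0.8 -2.4] | shift [-0.03 10.21  0.12] rot [ 0. -0. -0.]
```

View pics/s11.png

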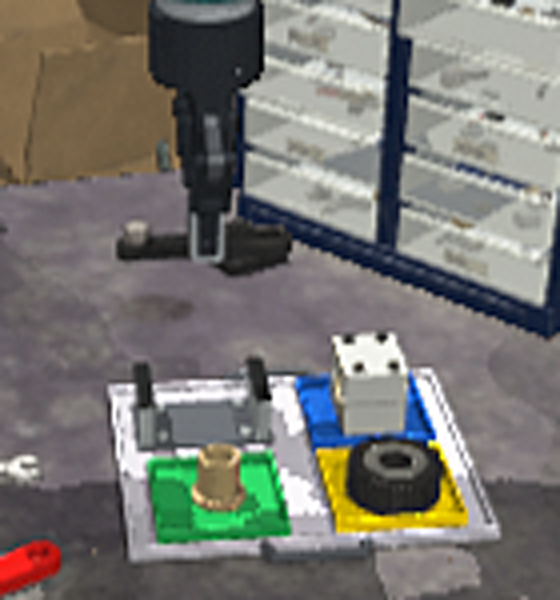

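View pics/t11.png

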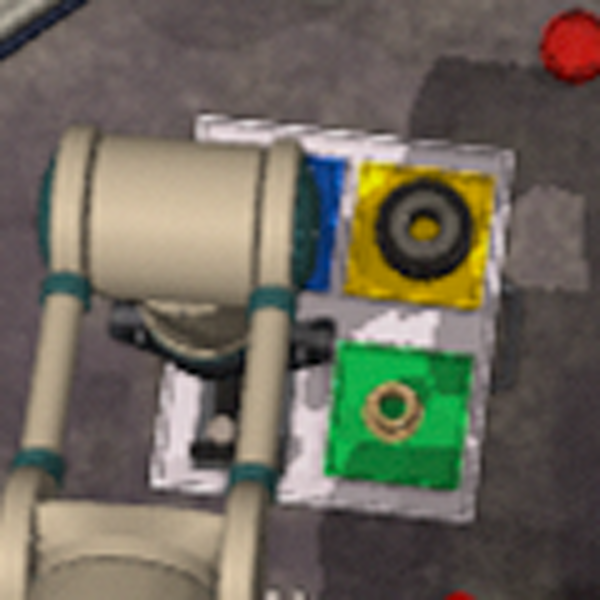

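```bash
python3 - <<'E'
from h import *
S=get_image("side")
c=np.array([.5548,.0285,.155]);x=np.array([.9924,-.1227,0]);y=np.array([.1227,.9924,0])
for X in(-.061,-.047,0,.061):print(X,proj(S,c+X*x+[0,0,.018 if X==-.047 else 0]))
m=(S["color"].max(2)<60).astype(np.uint8)[160:200,285:350]
for v in range(176,188):
    r=np.where(S["color"][v,285:350].max(1)<58)[0]+285;print(v,r.min() if len(r) else None,r.max() if len(r) else None)
E
```

```text
-0.061 [298.23061037 180.58852015]
-0.047 [303.21123846 174.40778944]
0 [320.29832353 179.61790084]
0.061 [342.18719393 178.65514768]
176 320 348
177 320 343
178 316 346
179 307 349
180 300 349
181 299 349
182 299 342
183 299 341
184 300 341
185 325 341
186 324 338
187 325 335
```

```bash
python3 -m jog '[255,0,4,0.1,0,0,0, 255,0,7,0.1,0,0,0, 255,0,9,0.1,0,0,0, 255,0,9.6,0.1,0,0,0, 255,0,9.8,0.1,0,0,0, 255,0,9.8,0.1,0,0,0, 255,0,9.8,0.1,0,0,0]';python3 plan.py .5548 .0285 .047 83
python3 - <<'E'
from h import *
S=get_image("side");crop(S,270,150,410,270,5,"s12.png")
E
```

```text
clock: 25.85
position: [0.5558, 0.0295, 0.0522]
ee_rot: [-0.706, 0.706, -0.042, 0.043]
contact_force: [-0.3, -0.3, -2.0]
width: 0.0201
t 25.85 pos [0.5558 0.0295 0.0522] w 0.0201 F [-0.3 -0.3 -2. ] | shift [-0.09  0.52 -0.11] rot [-0.    0.01  0.01]
```

View pics/s12.png

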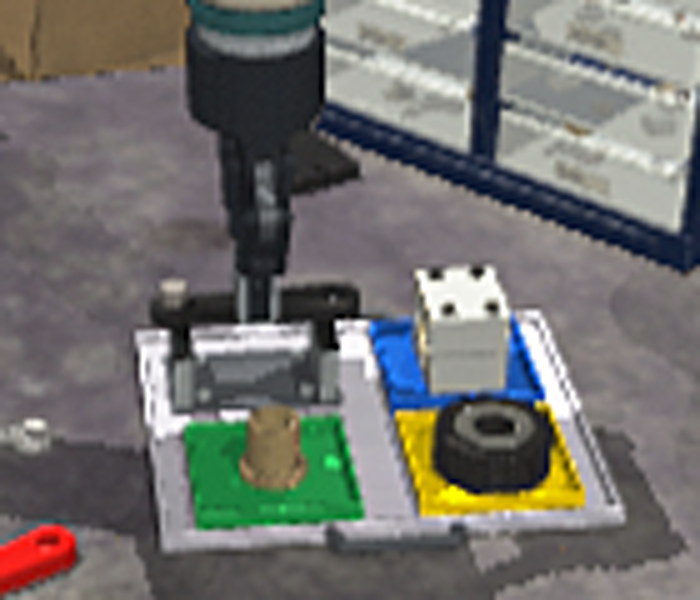

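```bash
python3 -m jog '[255,-0.1,0.2,-0.1,0,0,0, 255,-0.1,0.4,-0.1,0,0,0, 255,-0.1,0.5,-0.1,0,0,0, 255,-0.1,0.5,-0.1,0,0,0]';python3 plan.py .5548 .0285 .047 83
```

```text
clock: 26.4
position: [0.5538, 0.0287, 0.0469]
ee_rot: [-0.706, 0.706, -0.043, 0.043]
contact_force: [-3.0, -0.8, 5.4]
width: 0.0206
t 26.4 pos [0.5538 0.0287 0.0469] w 0.0206 F [-3.  -0.8  5.4] | shift [ 0.1  -0.01 -0.  ] rot [ 0.    0.01 -0.  ]
```

Contact made (force rose to +5.4 N). Release and retreat.

```bash
python3 -m jog '[180,0,0,0,0,0,0, 160,0,0,0,0,0,0, 130,0,0,0,0,0,0, 110,0,0,0,0,0,0, 110,0,0,0,0,0,0, 110,0,-3,0,0,0,0, 110,0,-8,0,0,0,0, 110,0,-14,0,0,0,0, 110,0,-16,0,0,0,0, 110,0,-16,0,0,0,0]';python3 plan.py .3 -.2 .25 83
```

```text
clock: 27.65
position: [0.5551, 0.0286, 0.2082]
ee_rot: [-0.706, 0.706, -0.041, 0.044]
contact_force: [-0.2, -1.0, 0.0]
width: 0.0484
t 27.65 pos [0.5551 0.0286 0.2082] w 0.0484 F [-0.2 -1.   0. ] | shift [-22.56  -4.29 -25.76] rot [-0.    0.01  0.03]
```

```bash
python3 -m jog '[110,22,-4,-25,0,0,0, 110,22,-4,-25,0,0,0, 110,22,-4,-25,0,0,0, 110,22,-4,-25,0,0,0, 110,22,-4,-25,0,0,0, 110,22,-4,-25,0,0,0, 110,22,-4,-25,0,0,0, 110,22,-4,-25,0,0,0, 110,22,-4,-25,0,0,0]'
python3 - <<'E'
from h import *
S=get_image("side");crop(S,270,150,410,270,5,"s13.png")
T=get_image("top");crop(T,250,160,345,260,6,"t13.png")
c=np.array([.5548,.0285,.052]);x=np.array([.9924,-.1227,0]);y=np.array([.1227,.9924,0])
for X in(-.061,.061):print(X,proj(S,c+X*x),proj(T,c+X*x))
cv2.imwrite("pics/s13f.png",S["color"])
E
```

```text
clock: 28.78
position: [0.7417, -0.2443, 0.2462]
ee_rot: [0.706, -0.706, 0.042, -0.042]
contact_force: [-0.4, 0.2, 0.2]
width: 0.0484
-0.061 [299.00429995 212.87314915] [275.66891472 246.10652903]
0.061 [340.9677404  210.77736388] [280.44253012 208.7101217 ]
```

View pics/s13.png

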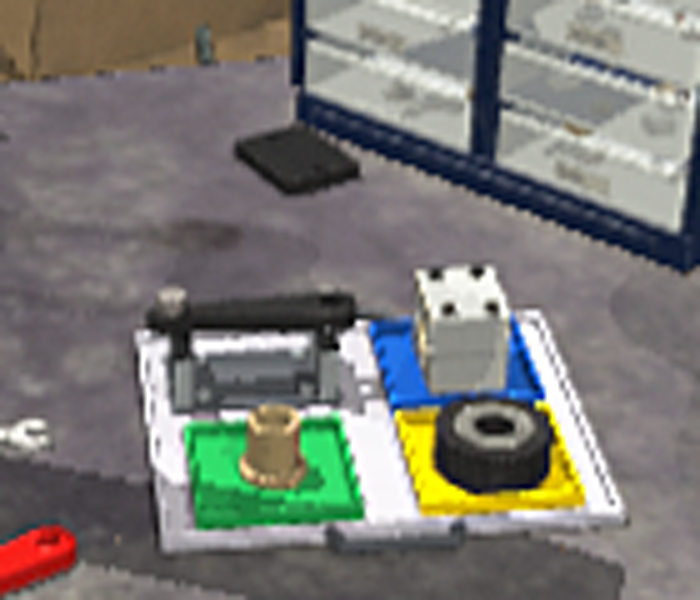

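View pics/t13.png

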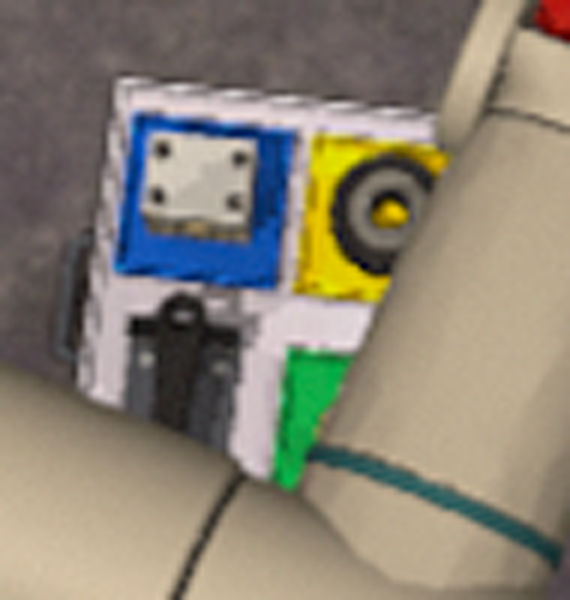

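View pics/s13f.png

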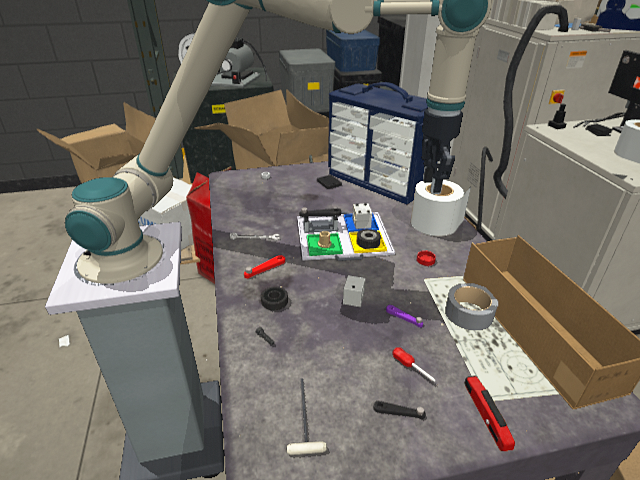

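```bash
python3 plan.py .3 -.45 .25 83; python3 -m jog '[110,-6,0,-3,0,0,0, 110,-46,0,-15,0,0,0, 110,-46,0,-15,0,0,0, 110,-46,0,-15,0,0,0, 110,-46,0,-15,0,0,0, 110,-46,0,-15,0,0,0, 110,-46,0,-15,0,0,0, 110,-46,0,-15,0,0,0, 110,-46,0,-15,0,0,0, 110,-46,0,-15,0,0,0, 110,-46,0,-15,0,0,0, 110,-46,0,-15,0,0,0]'
python3 - <<'E'
from h import *
T=get_image("top");crop(T,250,160,350,260,6,"t14.png");cv2.imwrite("pics/t14f.png",T["color"])
E
```

```text
t 28.88 pos [ 0.7419 -0.2446  0.2468] w 0.0485 F [ 0.2  0.2 -0.1] | shift [-41.44  -0.32 -25.66] rot [-0.    0.02  0.  ]
clock: 30.38
position: [0.2686, -0.3393, 0.2462]
ee_rot: [0.706, -0.706, 0.042, -0.042]
contact_force: [0.4, -0.8, 0.4]
width: 0.0486
```

View pics/t14.png

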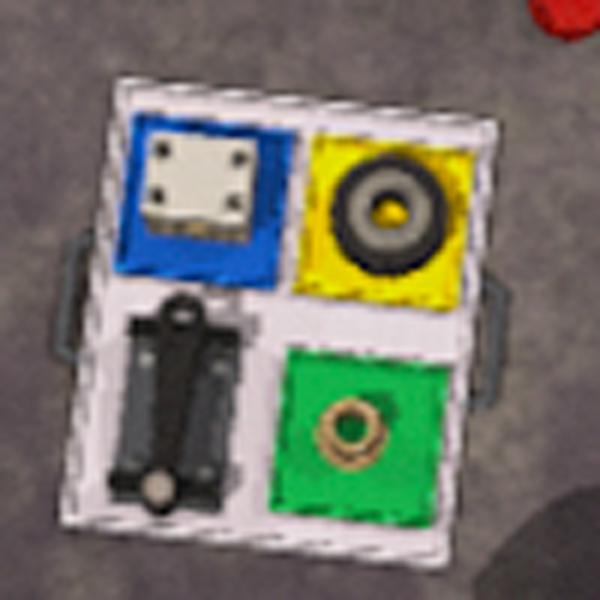

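View pics/t14f.png

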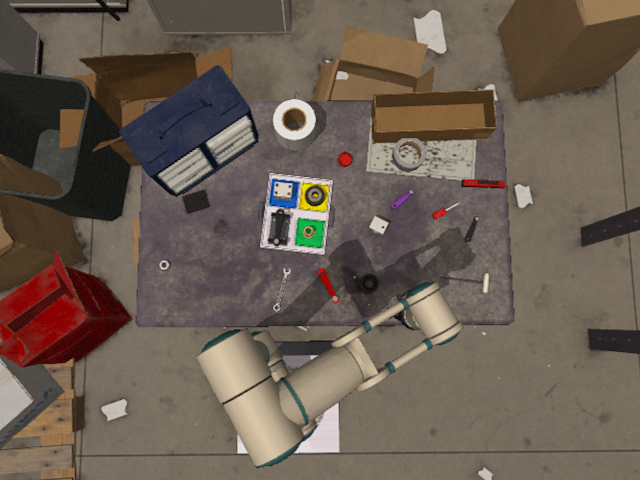

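```bash
python3 -c "
from rig import *
print(get_state()['clock'],get_state()['contact_force']);print(sign_off())"
```

```text
30.425 [-0.00246723  1.07211795  0.4902468 ]
the job is handed in; nothing more can be done
None
```

The drive kit is made up and handed in at about 30 s of the 128 s allowed. I placed the parts in the order asked: clamp upright in the blue cup, toothed ring flat in the yellow cup, brass bush on its flange in the green cup, then the lever arm on the rest.

**Last pictures:**
- All three cup parts sit inside their walls and stand or lie as asked.
- The lever bridges both uprights, boss up and straight across. Its ends are within about 1.5 pixels (4 mm) of where equal overhangs would put them.
- The bored block, the smooth ring and the other levers are where they were.
- The arm is well clear, with about zero contact force read before handing in.

**What differed or went wrong:**
- The toothed ring closed to 63 mm between the jaws, not the stated 66 mm. The enlarged pictures show its teeth and grey hub, so I took it as the right part.
- While pulling back after the lever, I sent one move with the wrong sign on two axes. The arm went forward and to the right, towards the big white roll. The contact force stayed near zero and nothing moved, and I then brought the arm back clear.

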